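# Stack the ink pads in print order and shut the ink drawer

## Robot

A 6-joint arm with a two-finger parallel gripper is mounted at the origin on the work surface. World frame = base frame: x ahead of the robot, y to its left, z up, the work surface at z = 0. Lengths are in m, angles in rad, forces in N, time in s.
With the tool pointing down it reaches from about 0.35 to 0.975 m from the base axis. Payload 4.9 kg.
Tool frame: the origin (TCP) lies at the very end of the fingers, on their centre line; the grasp point (between the pads) lies 19 mm behind it; x points along the fingers, y is the direction in which the jaws open and shut, and the axes are right-handed (so a half turn about x gives the same grasp; the last joint's range is limited). The gripper opens to 85 mm and grips with 20 to 120 N. Pads are 22 mm wide; open, the fingers measure 114 mm over their backs; the gripper's body (76 mm by 85 mm) begins 54 mm behind the grasp point. The pads swing forward as they close: fully open they stand 13 mm farther back than shut.
Start: joints at [-1.253, 0.053, 1.613, -0, 1.476, -0.119], TCP at [0.264, -0.566, 0.231] pointing down, gripper open.
Joint ranges: [-3.01, 3.01], [-1.01, 2.22], [0.06, 2.58], [-1.02, 4.17], [0.09, 2.62], [-3.14, 3.14]. Speed limits (rad/s): [2.57, 2.57, 3.14, 3.14, 3.14, 3.14].

## Interface

Orientations are given as a unit quaternion [w, x, y, z].
In Python, from plant import manip gives the robot as it stands.
- The arm moves only by the tool play_rows, never from a script. Its argument "plan" is a list of rows, each a list of 5 numbers: the shift along the tool's x, y, z in mm, then the turn about the tool's x in rad, then the closure, from -1 (fully open) to 1 (shut). A call has 1 to 8 rows; each row is the pose to reach, as a shift and turn from the pose commanded when the call began, along the tool's axes at that moment; what a row does not reach only later rows make up. A row lasts 1/8 s, in which the tool goes at most 62.5 mm and 10.7 degrees, less where a joint would pass 70% of its speed; a pose out of reach is approached as far as the arm can. A call with a gripper value outside its range is refused whole. The fingers move at their own pace and stop on an object; the grip force is fixed at half the most. Time passes only in rows, so rows that repeat a pose let the fingers close. It gives the time, the measured TCP pose, the force and the opening at its end, in the units of the state.
- manip.state(): the state, without advancing time (a new reading comes with each control period).
- manip.grab_frame(name): name is "scene" or "top"; returns a dict with "img" (384x512x3 uint8, red, green, blue), "range_z" (384x512 float32, m along the optical axis (not along the pixel's ray), 0 where there is no reading), "fx", "fy", "cx", "cy" (pixels), "k1" (the pictures are not rectified: a ray, as slopes to the right and down, at radius r is drawn at 1 + k1 r^2 times it, then the intrinsics apply), "origin" and "rotation" of the camera in the world. Camera axes: x right, y up, looking along -z (the intrinsics and any distortion apply to the point x, -y, -z); pixel columns grow to the right and rows downward; lengths in m; the calibration is good to about 2 mm. A picture is of the moment at which its call begins.
- manip.job_done(): hands the job in, once; it reports no verdict.
The state is a dict: "time": time; "joint_pos": joint angles; "joint_vel": joint speeds; "joint_efforts": joint torques, N m; "tool_pos": TCP position; "tool_rot": TCP orientation; "contact_force": force on the tool from outside, world axes, zero at the start; "ft_torque": the same for the moment, N m; "gripper_width": opening from 0.0 (shut) to 1.0 (fully open).
Only numpy, scipy, OpenCV 4.12 (cv2) and the standard library are available. Lean on these libraries where they do the work, as an engineer would, in place of code of your own. Each camera call takes 0.05 s, during which the arm holds its last target. There are 200 camera calls.

## Task

Put the ink pads away in print order: take the yellow pad off the sloped stand and stack it on the black one in the open drawer, then stack the red one on the yellow, each set down gently with its cut corners over the cut corners below so that its skirt drops fully over the deck, and let go. Then push the drawer fully home, gently, until it catches. Leave the green pad on the stand and do not disturb the other things on the table.

Things in the scene. Friction and masses are not known exactly. Their poses are not given: they have to be found in the camera images.
- black_pad_c (a point): Black ink pad case, 110 (x) x 60 (y) x 32 mm (z up), all four alike, about 0.15 kg: plain sides 24 mm high, above them a tapered raised deck 8 mm high (98 x 48 to 91 x 41 mm), below a hollow skirt 9 mm deep. Both corners at the +x end are cut off (16 mm legs). Lies loose in the drawer, roughly crosswise, cut corners to the left; foot of the stack. Point: centre, 16 mm above its underside.
- yellow_pad_c (a point): Yellow ink pad, as the black one; starts on the sloped stand. Stacked with cut corners at the same end, the skirt drops over the deck below (1.8 mm play each way), its rim rests on the case below and it lies 24 mm above it. Turned end for end it cannot drop and stays 4 to 6 mm high. Point: centre, 16 mm above its underside; axes: x to the cut-corner end, y across, z up through the deck.
- red_pad_c (a point): Red ink pad, as the black one; starts on the sloped stand. Point: its centre, 16 mm above its underside; axes: x to the cut-corner end, y across its 60 mm width, z up through the deck.
- green_pad_c (a point): Green ink pad, as the black one; it is still in use and stays on the stand. Point: its centre, 16 mm above its underside; axes as the others.
- stand: Fixed wooden stand, 330 mm wide (y); its board slopes 30 degrees, rising to +x to 100 mm high, with a 10 mm lip along the low edge. Three pads lie on it side by side, 105 mm apart in varying order, against the lip, long side up the slope, cut corners uppermost: their z leans 30 degrees from vertical towards the stand's -x. About 35 to 55 mm free between pads. Origin on the table under its middle.
- drawer (a joint): Opening in m of the drawer of the fixed dark wooden ink chest (300 mm wide, 260 mm deep, 138 mm high, prints lying on it to 156 mm): 0 fully home, 0.2 fully out; starts about 0.18 out. Slides in with about 2 N; near home a spring roller resists (about 6 N in all), then drops behind a ridge and holds the drawer shut.
- drawer_front (a point): Middle of the outer face of the drawer's front board, 109 mm above the table, 13 mm below its top edge; its x axis points the way the drawer slides shut (level), y along the board. The board is 294 mm wide, 14 mm thick, 24 to 122 mm above the table. A brass cup pull, 80 mm wide, stands 21 mm out of it, its top 93 mm above the table; the face is plain above and beside it.
- drawer_floor (a point): Point on the drawer's inner floor, 30 mm above the table, on its middle line, 30 mm behind the front board's inner face; axes as drawer_front's. Inside 248 mm wide, 217 mm long, side walls 54 mm high; three stacked pads clear the chest's top.
- seal_stone: Bystander: green stone seal blank, 72 x 26 x 26 mm, lying loose in the drawer to the right of the black pad; it rides along with the drawer. Origin at the centre of its underside.
- bottle_yellow: Bystander: upright yellow paint bottle, 62 mm diameter, 150 mm tall; origin at the centre of its underside.
- bottle_green: Bystander: upright green paint bottle, 62 mm diameter, 150 mm tall; origin at the centre of its underside.
- carved_block: Bystander: dark carved printing block lying flat, 160 x 110 x 25 mm; origin at the centre of its underside.
- palm_brush: Bystander: palm-fibre printing brush lying on its bristles, 110 x 45 x 44 mm; origin at the centre of its underside.

How it is judged:
By the outcome, as a careful person would: the job done as asked, in the order asked, and still so for the second after the job is handed in, with the robot touching nothing.
It also fails if it takes over 72 s, if anything falls off the work surface, if the arm or the gripper's body presses on something with over 40 N, if the wrist force passes 120 N, or if a joint passes its speed limit or range.

## Working session

There is one attempt and no reset: what is moved stays moved. The work goes in short steps, Python scripts to look and compute and a tool call to move; the robot and the scene stay as the last step left them, time stands still between calls to the robot, and variables do not carry over. Pictures are saved under pics/ and viewed, about 8 in all and at most 12, crops included, and the job is handed in when it is done.

Besides the shell and the picture viewer there is one more tool, called after ">>>" in YAML: its name, and indented under it one key for each argument. play_rows: Moves the arm, as the interface text tells. Its arguments: {"type":"object","properties":{"plan":{"type":"array"}},"required":["plan"]}

```bash
ls; mkdir -p pics
cat > h.py <<'E'
import numpy as np, cv2
from plant import manip
def grab(n):
    f=manip.grab_frame(n); return f
def pts(f):
    """world point per pixel from depth"""
    h,w=f['range_z'].shape
    u,v=np.meshgrid(np.arange(w),np.arange(h))
    xd=(u-f['cx'])/f['fx']; yd=(v-f['cy'])/f['fy']
    x,y=xd.copy(),yd.copy()
    for _ in range(10):
        s=1+f['k1']*(x*x+y*y); x,y=xd/s,yd/s
    z=f['range_z']
    P=np.stack([x*z,-y*z,-z],-1)
    W=P@np.array(f['rotation']).T+np.array(f['origin'])
    W[z==0]=np.nan
    return W
E
python3 - <<'E'
from h import *
for n in ('scene','top'):
    f=grab(n); cv2.imwrite(f'pics/{n}0.png',f['img'][:,:,::-1]); np.savez(f'/tmp/{n}0.npz',**f)
    print(n,f['fx'],f['fy'],f['cx'],f['cy'],f['k1'],f['origin'],np.round(f['rotation'],3).tolist(),np.mean(f['range_z']==0))
print(manip.state())
E
```

```text
pics
scene 472.55801819705084 472.55801819705084 246.29410166941562 200.37062737976254 0.046468238206950126 [ 1.77738234 -0.03355055  1.19164512] [0.678, 0.301, 0.262, 0.618] 0.004048665364583333
top 440.5584032500093 440.5584032500093 256.42265839565226 197.37559702154914 -0.15874895744033002 [0.41802281 0.10592969 1.48302314] [-0.701, -0.04, 0.039, 0.711] 0.003957112630208333
{'time': 0.1, 'joint_pos': array([-1.25301880e+00,  5.32488029e-02,  1.61420043e+00, -2.19348950e-05,
        1.47599291e+00, -1.18990764e-01]), 'joint_vel': array([-0.00164101, -0.00204934, -0.00404226, -0.00162074,  0.00139808,
       -0.00063599]), 'joint_efforts': array([ 1.42716493e-03, -3.94906998e+01, -3.71363032e+01, -5.91450907e-05,
        3.91257025e-03, -1.30200925e-05]), 'tool_pos': array([ 0.26420066, -0.56577161,  0.23018589]), 'tool_rot': array([-0.15254716, -0.69023913, -0.15384696,  0.69038426]), 'contact_force': array([0.57559632, 0.87924243, 0.00621558]), 'ft_torque': array([0.04980557, 0.03530473, 0.01386263]), 'gripper_width': 0.9971682695884745}
```

```bash
python3 - <<'E'
s=open('h.py').read()
s=s.replace("import numpy as np, cv2","import numpy as np, cv2\nfrom scipy.spatial.transform import Rotation as R\ndef Q(q): q=np.asarray(q); return R.from_quat(np.r_[q[1:],q[0]])")
s=s.replace("np.array(f['rotation']).T","Q(f['rotation']).as_matrix().T")
open('h.py','w').write(s)
E
python3 - <<'E'
from h import *
im=[cv2.imread(f'pics/{n}0.png') for n in('top','scene')]
cv2.imwrite('pics/top0b.png',cv2.resize(im[0],(800,600),interpolation=cv2.INTER_CUBIC))
E
```

```text
(no output)
```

View pics/top0b.png

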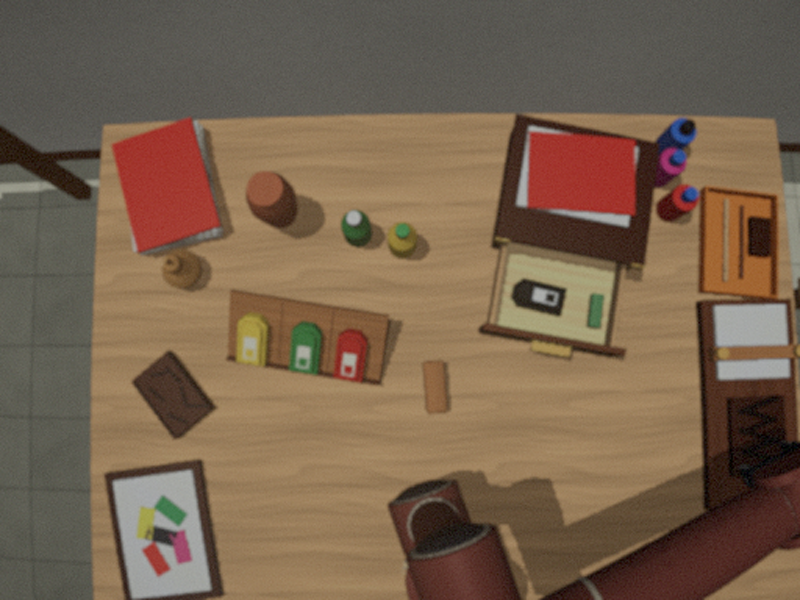

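View pics/scene0.png

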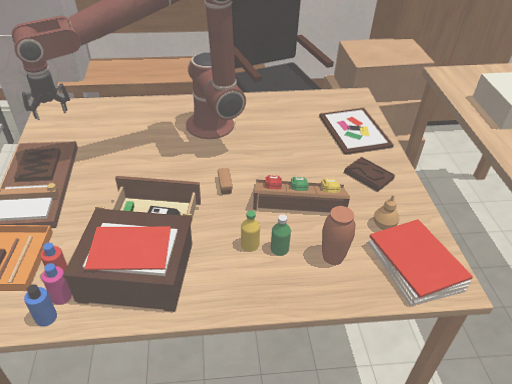

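Run:
```python
from h import *
f=dict(np.load('/tmp/top0.npz')); W=pts(f); im=f['img']; hsv=cv2.cvtColor(im,cv2.COLOR_RGB2HSV)
np.set_printoptions(precision=4,suppress=True)
# table check
print('table z',np.nanmedian(W[290:320,170:240,2]),np.nanstd(W[290:320,170:240,2]))
H,S,V=[hsv[...,i].astype(int) for i in range(3)]
box=lambda u0,u1,v0,v1:(slice(v0,v1),slice(u0,u1))
def msk(c,b):
    m=np.zeros(H.shape,bool)
    m[b]=c[b]; n,l,s,_=cv2.connectedComponentsWithStats(m.astype(np.uint8)); 
    k=1+np.argmax(s[1:,4]); mm=(l==k).astype(np.uint8)
    return cv2.morphologyEx(mm,cv2.MORPH_CLOSE,np.ones((9,9)))>0
col={'yellow':(abs(H-27)<8)&(S>120),'green':(H>45)&(H<85)&(S>100),'red':((H<6)|(H>174))&(S>150)}
bx={'yellow':box(148,176,195,240),'green':box(182,210,200,244),'red':box(212,238,205,250)}
pp=[]
for n in col:
    m=msk(col[n],bx[n]); P=W[m]; P=P[~np.isnan(P[:,0])]
    c=P.mean(0); u,s,vt=np.linalg.svd(P-c,full_matrices=False); 
    print(n,m.sum(),c,'normal',vt[2],'long',vt[0],'res',s[2]/np.sqrt(len(P)))
    pp.append(c)
# board plane: brownish pixels in stand between pads
for b in [box(176,186,195,232),box(208,214,205,236)]:
    P=W[b].reshape(-1,3); P=P[~np.isnan(P[:,0])]; 
    c=np.median(P,0); k=np.abs(P[:,2]-c[2])<.05; P=P[k]; c=P.mean(0); vt=np.linalg.svd(P-c,full_matrices=False)[2]; print('board',c,vt[2],len(P))
# seal, black, front board top edge, chest front
m=msk((H>45)&(H<85)&(S>60),box(370,392,180,215)); P=W[m]; print('seal',np.nanmean(P,0), cv2.minAreaRect((P[:,:2]*1000).astype(np.float32)))
m=msk((V<60),box(322,368,172,205)); P=W[m]; print('black',m.sum(),np.nanmean(P,0),np.nanmedian(P[:,2]),cv2.minAreaRect((P[~np.isnan(P[:,0])][:,:2]*1000).astype(np.float32)))
# z map of drawer zone
zz=(W[...,2]*1000)
for v in range(150,232,4): print(v,[int(a) if a==a else -1 for a in zz[v,306:416:6]])
```

```text
table z 0.0004652554339579229 0.0031512700726675745
yellow 494 [0.5209 0.4131 0.0765] normal [-0.4659  0.047   0.8836] long [-0.8751  0.1228 -0.468 ] res 0.009528777068255211
green 377 [0.5039 0.3021 0.0812] normal [-0.4587 -0.0031  0.8886] long [-0.8844  0.0979 -0.4563] res 0.005754242600554478
red 406 [0.4872 0.2097 0.081 ] normal [-0.4569  0.0403  0.8886] long [-0.8821  0.1082 -0.4585] res 0.005903449489937764
board [0.5299 0.3547 0.0599] [ 0.448  -0.2282 -0.8644] 368
board [0.5062 0.2572 0.0556] [ 0.4836 -0.1706 -0.8585] 186
seal [ 0.5687 -0.3037  0.056 ] ((569.5009765625, -303.3775329589844), (24.018020629882812, 67.1621322631836), 80.82173156738281)
black 342 [ 0.5992 -0.1768  0.0592] 0.05989595064993325 ((600.342529296875, -182.0337371826172), (104.11605072021484, 54.6316032409668), 76.14178466796875)
150 [2, 2, 136, 137, 135, 133, 138, 138, 133, 134, 138, 138, 139, 133, 144, 140, 139, 136, 135]
154 [1, 0, 123, 142, 136, -1, 140, 143, 132, 138, 138, 141, 136, 141, 138, 138, 139, 135, 130]
158 [0, -5, 20, 81, 29, 31, 27, 134, 142, 136, 137, 137, 139, 138, 135, 137, 137, 141, 4]
[... 706 characters left out ...]
, -8]
198 [-4, -1, 31, 29, 28, 28, 48, 52, 60, 28, 32, 29, 56, 53, 36, 79, -5, 1, 0]
202 [-3, 27, 29, 30, 24, 25, 30, 29, 36, 29, 34, 29, 55, 58, 38, 84, 5, 1, 0]
206 [4, 48, 34, 27, 27, 27, 29, 28, 28, 24, 28, 28, 49, 59, 52, -5, 1, 10, 1]
210 [30, 127, 123, 122, 120, 26, 33, 35, 29, 29, 33, 31, 33, 31, 56, -4, -5, 0, 0]
214 [3, 0, 59, 98, 118, 119, 124, 124, 30, 36, 31, 26, 33, 25, 67, -4, 2, 0, 2]
218 [0, 4, -1, -6, 5, 45, 94, 120, 121, 124, 124, 127, 27, 26, 72, -1, -1, 0, -1]
222 [1, 0, 3, 0, 0, 0, 93, 96, 94, 88, 91, 125, 121, 126, 124, 125, -3, 5, 8]
226 [2, 6, -2, -1, 4, 4, 1, 78, 93, 95, 1, 0, 0, 47, 85, 119, 0, 1, -3]
230 [5, -5, -1, 3, 1, 2, 1, 1, 4, 0, 2, 9, 3, 3, 3, 0, 2, -2, 4]
```

```bash
cat >> h.py <<'E'
def rays(f,uv):
    """world ray directions for pixel coords (N,2)"""
    uv=np.asarray(uv,float); d=(uv-[f['cx'],f['cy']])/[f['fx'],f['fy']]; s=d.copy()
    for _ in range(10): s=d/(1+f['k1']*(s**2).sum(1,keepdims=True))
    return np.c_[s[:,0],-s[:,1],-np.ones(len(s))]@Q(f['rotation']).as_matrix().T
def onplane(f,uv,p,n):
    d=rays(f,uv); o=np.asarray(f['origin']); return o+d*((np.dot(np.asarray(p)-o,n))/(d@np.asarray(n)))[:,None]
def comp(m):
    n,l,s,_=cv2.connectedComponentsWithStats(m.astype(np.uint8)); k=1+np.argmax(s[1:,4])
    return cv2.morphologyEx((l==k).astype(np.uint8),cv2.MORPH_CLOSE,np.ones((9,9)))>0
def contour(m):
    c,_=cv2.findContours(cv2.resize(m.astype(np.uint8)*255,None,fx=4,fy=4,interpolation=cv2.INTER_LINEAR)//128,cv2.RETR_EXTERNAL,cv2.CHAIN_APPROX_NONE)
    c=max(c,key=cv2.contourArea)[:,0].astype(float); return (c+.5)/4-.5
def colour(f):
    h=cv2.cvtColor(f['img'],cv2.COLOR_RGB2HSV).astype(int); H,S,V=h[...,0],h[...,1],h[...,2]
    return {'yellow':(abs(H-27)<8)&(S>110),'green':(H>45)&(H<85)&(S>100),'red':((H<6)|(H>174))&(S>130),'black':V<62},H,S,V
def inbox(m,u0,u1,v0,v1):
    o=np.zeros_like(m); o[v0:v1,u0:u1]=m[v0:v1,u0:u1]; return o
def rect(P): # xy mm -> centre, size(long,short), angle of long axis (deg) in (-90,90]
    (c,s,a)=cv2.minAreaRect((P*1000).astype(np.float32)); 
    if s[0]<s[1]: s=s[::-1]; a+=90
    return np.round(c,1),np.round(s,1),round((a+90)%180-90,1)
E
python3 - <<'E'
from h import *
np.set_printoptions(precision=4,suppress=True)
f=dict(np.load('/tmp/top0.npz')); W=pts(f); C,H,S,V=colour(f)
bx={'yellow':(148,176,195,240),'green':(182,210,200,244),'red':(212,238,205,250)}
yaw=np.radians(-8.5); c30,s30=np.cos(np.pi/6),.5
ex=np.array([np.cos(yaw)*c30,np.sin(yaw)*c30,s30]); ey=np.array([-np.sin(yaw),np.cos(yaw),0]); n=np.cross(ex,ey)
print('n',n)
# all pad pixels: level along n
for k in bx:
    m=comp(inbox(C[k],*bx[k])); P=W[cv2.erode(m.astype(np.uint8),np.ones((5,5)))>0]; P=P[~np.isnan(P[:,0])]; top=np.median(P@n)
    uv=contour(m); X=onplane(f,uv,n*(top-.004),n); q=np.c_[X@ex,X@ey]
    c,s,a=rect(q); ctr=ex*c[0]/1e3+ey*c[1]/1e3+n*(top-.016)
    print(k,'level',round(top,4),'rect',s,a,'centre16',ctr)
m=comp(inbox(C['black'],322,368,172,205)); 
P=W[cv2.erode(m.astype(np.uint8),np.ones((5,5)))>0]; print('black z',np.nanmedian(P[:,2]))
X=onplane(f,contour(m),[0,0,.056],[0,0,1.]); print('black rect',rect(X[:,:2]))
# wide end
# front board top
zz=W[...,2]; b=inbox((zz>.113)&(zz<.132),300,410,205,232); P=W[b]; c=P.mean(0); d=np.linalg.svd(P[:,:2]-c[:2])[2][0]; print('front top',c,d,np.degrees(np.arctan(d[0]/d[1])),len(P))
nn=np.array([d[1],-d[0]]); nn*=np.sign(nn[0]); print('spread n',np.percentile((P[:,:2]-c[:2])@nn,[3,97]),'along',np.percentile((P[:,:2]-c[:2])@d,[0,100]))
b=inbox((zz>.128),306,410,140,178); P=W[b]; e=(P[:,:2]-c[:2])@nn; print('chest front at +',np.percentile(e,[1,2,5]))
print('black ctr in drawer frame: n',None)
uv=contour(m);x=X[:,:2]; bc=np.array(rect(x)[0])/1e3; print((bc-c[:2])@nn,(bc-c[:2])@d,'slide dir',nn)
E
python3 - <<'E'
import cv2
im=cv2.imread('pics/top0.png')[140:240,290:420]
cv2.imwrite('pics/drw.png',cv2.resize(im,(780,600),interpolation=cv2.INTER_CUBIC))
E
```

```text
n [-0.4945  0.0739  0.866 ]
yellow level -0.156 rect [124.5  68.2] -2.1 centre16 [0.5238 0.4142 0.0651]
green level -0.1538 rect [116.3  61.1] -1.9 centre16 [0.5044 0.3035 0.0661]
red level -0.1528 rect [116.5  62.6] -2.6 centre16 [0.488  0.2106 0.0658]
black z 0.06231266843482319
black rect (array([ 600.3, -181.8]), array([106.5,  57.1]), 76.1)
front top [ 0.5056 -0.1967  0.122 ] [0.1951 0.9808] 11.24906454811016 427
spread n [-0.0068  0.0071] along [-0.149   0.1429]
chest front at + [0.1754 0.1768 0.1782]
black ctr in drawer frame: n None
0.08995091665612182 0.033039919066858776 slide dir [ 0.9808 -0.1951]
```

View pics/drw.png

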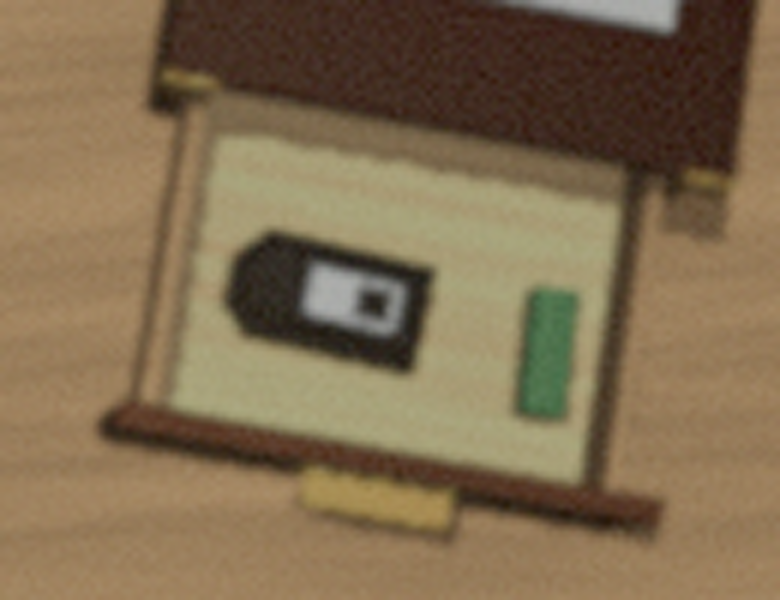

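```bash
cat >> h.py <<'E'
def go(x,y,z,yaw,s=None,frm=None):
    """print tool shift (mm) and turn to TCP target; yaw = direction (deg) of tool z-normal: long pad axis, perpendicular to jaw axis (mod 180)"""
    s=s or manip.state(); M=Q(s['tool_rot']).as_matrix(); p=np.array(s['tool_pos']) if frm is None else np.array(frm)
    d=M.T@(np.array([x,y,z])-p)*1000
    cur=np.degrees(np.arctan2(M[1,2],M[0,2])); a=-((yaw-cur+90)%180-90)
    print('t',round(s['time'],2),'pos',np.round(p,4),'cur zaxis yaw',round(cur,1),'x-axis',np.round(M[:,0],3),'shift',np.round(d,1),'turn',round(np.radians(a),3),'or',round(np.radians(a-180*np.sign(a)),3),'j6',round(s['joint_pos'][5],3),'F',np.round(s['contact_force'],1),'w',round(s['gripper_width'],3))
E
python3 -c "
from h import *
go(.524,.414,.20,-10.4)"
```

```text
t 0.1 pos [ 0.2642 -0.5658  0.2302] cur zaxis yaw -155.0 x-axis [-0.001  0.002 -1.   ] shift [  31.7 -777.8 -649.9] turn 0.618 or -2.523 j6 -0.119 F [0.6 0.9 0. ] w 0.997
```

>>> play_rows:
  plan:
    - [-20,-40,-35,0,-1]
    - [-30,-390,-325,0.3,-1]
    - [-30,-390,-325,0.3,-1]
    - [-30,-390,-325,0.3,-1]
    - [-30,-390,-325,0.3,-1]
    - [-30,-390,-325,0.3,-1]
    - [-30,-390,-325,0.3,-1]
    - [-30,-390,-325,0.3,-1]

```text
time: 1.1
tool_pos: [0.3894, -0.0901, 0.2607]
tool_rot: [0.048, 0.706, 0.048, -0.705]
contact_force: [0.6, 0.6, -0.3]
gripper_width: 1.0
```

```bash
python3 -c "
from h import *
go(.524,.414,.20,-10.4)"
```

```text
t 1.1 pos [ 0.3894 -0.0901  0.2607] cur zaxis yaw -172.2 x-axis [ 0. -0. -1.] shift [  60.7 -481.1 -201.7] turn 0.318 or -2.824 j6 1.021 F [ 0.6  0.6 -0.3] w 1.0
```

>>> play_rows:
  plan:
    - [0,-240,-100,0.16,-1]
    - [0,-240,-100,0.16,-1]
    - [20,-480,-200,0.32,-1]
    - [30,-480,-202,0.32,-1]
    - [60,-481,-202,0.32,-1]
    - [60,-481,-202,0.32,-1]
    - [60,-481,-202,0.32,-1]
    - [60,-481,-202,0.32,-1]

```text
time: 2.1
tool_pos: [0.5137, 0.3749, 0.2074]
tool_rot: [0.064, -0.704, 0.065, 0.704]
contact_force: [0.9, 0.1, 0.6]
gripper_width: 1.002
```

```bash
python3 -c "
from h import *
go(.524,.414,.054,-10.4)"
```

```text
t 2.1 pos [0.5137 0.3749 0.2074] cur zaxis yaw 169.5 x-axis [-0.    -0.001 -1.   ] shift [153.4 -40.5  -3.1] turn -0.001 or 3.14 j6 2.267 F [0.9 0.1 0.6] w 1.002
```

>>> play_rows:
  plan:
    - [0,-40,-3,0,-1]
    - [0,-40,-3,0,-1]
    - [50,-40,-3,0,-1]
    - [95,-40,-3,0,-1]
    - [125,-40,-3,0,-1]
    - [140,-40,-3,0,-1]
    - [150,-40,-3,0,-1]
    - [153,-40,-3,0,-1]

```text
time: 3.1
tool_pos: [0.5244, 0.4116, 0.0559]
tool_rot: [-0.065, 0.704, -0.065, -0.704]
contact_force: [0.0, -0.8, 0.3]
gripper_width: 1.003
```

Run:
```python
from h import *
go(.524,.414,.054,-10.4)
f=grab('scene'); im=f['img'][120:230,220:380,::-1]; cv2.imwrite('pics/g1.png',cv2.resize(im,(800,550),interpolation=cv2.INTER_CUBIC))
```

```text
t 3.1 pos [0.5244 0.4116 0.0559] cur zaxis yaw 169.5 x-axis [ 0.001  0.    -1.   ] shift [ 1.9 -2.3  0.8] turn -0.002 or 3.14 j6 2.308 F [ 0.  -0.8  0.3] w 1.003
```

View pics/g1.png

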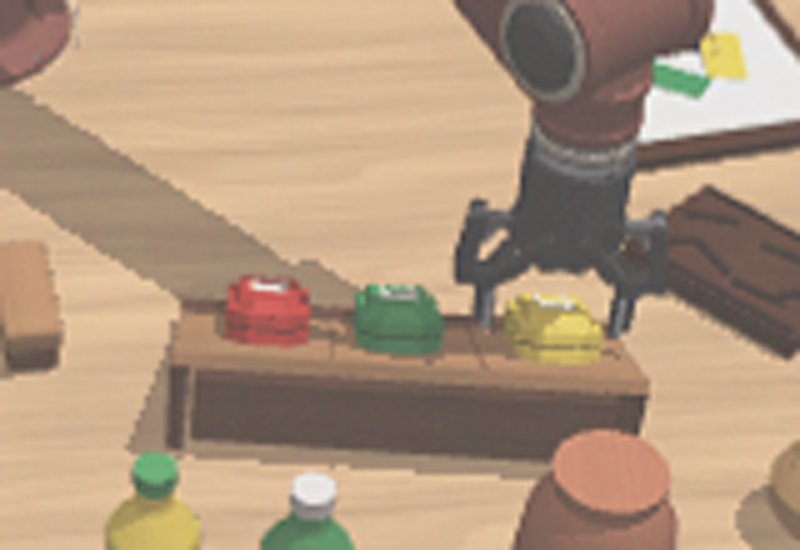

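>>> play_rows:
  plan:
    - [0,0,0,0,0]
    - [0,0,0,0,1]
    - [0,0,0,0,1]
    - [0,0,0,0,1]
    - [0,0,0,0,1]
    - [0,0,0,0,1]
    - [0,0,0,0,1]

```text
time: 4.03
tool_pos: [0.5252, 0.4127, 0.0578]
tool_rot: [-0.066, 0.705, -0.064, -0.703]
contact_force: [-0.2, 0.4, 5.7]
gripper_width: 0.687
```

>>> play_rows:
  plan:
    - [-10,0,0,0,1]
    - [-40,0,0,0,1]
    - [-90,0,0,0,1]
    - [-130,0,0,0,1]
    - [-130,0,0,0,1]

```text
time: 4.65
tool_pos: [0.5259, 0.4128, 0.1905]
tool_rot: [-0.066, 0.706, -0.063, -0.702]
contact_force: [-0.2, 0.4, -2.1]
gripper_width: 0.688
```

Run:
```python
from h import *
go(.56,.055,.20,76.1)
f=grab('scene'); im=f['img'][90:230,220:400,::-1]; cv2.imwrite('pics/g2.png',cv2.resize(im,(720,560),interpolation=cv2.INTER_CUBIC))
```

```text
t 4.65 pos [0.5259 0.4128 0.1905] cur zaxis yaw 169.5 x-axis [ 0.007  0.004 -1.   ] shift [-10.7 345.5 -98.8] turn -1.511 or 1.63 j6 2.308 F [-0.2  0.4 -2.1] w 0.688
```

View pics/g2.png

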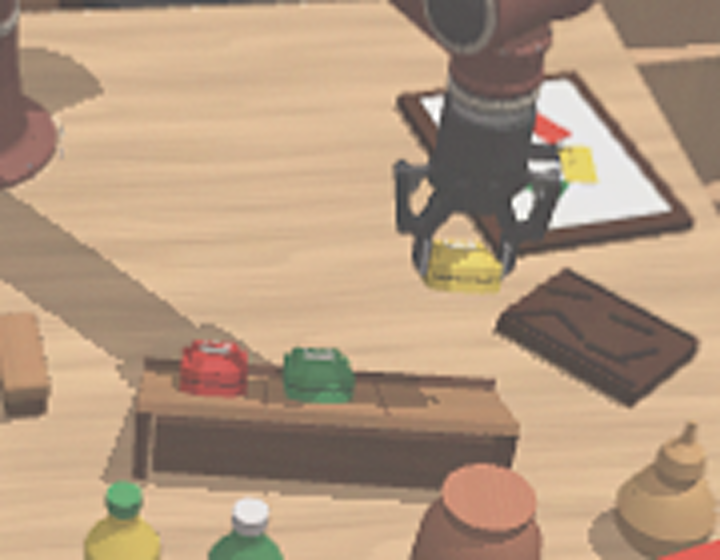

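>>> play_rows:
  plan:
    - [-20,173,-50,-0.75,1]
    - [-20,173,-50,-0.75,1]
    - [-20,173,-50,-0.75,1]
    - [-20,345,-100,-1.51,1]
    - [-20,345,-100,-1.51,1]
    - [-20,345,-100,-1.51,1]
    - [-15,345,-100,-1.51,1]
    - [-10,345,-100,-1.51,1]

```text
time: 5.7
tool_pos: [0.5577, 0.0528, 0.192]
tool_rot: [-0.418, -0.568, -0.42, 0.571]
contact_force: [-0.2, 0.3, -2.1]
gripper_width: 0.69
```

Run:
```python
from h import *
go(.56,.055,.04,76.1)
```

```text
t 5.7 pos [0.5577 0.0528 0.192 ] cur zaxis yaw -107.4 x-axis [-0.005  0.    -1.   ] shift [152.    2.3  -3. ] turn -0.061 or 3.081 j6 0.265 F [-0.2  0.3 -2.1] w 0.69
```

Descend to just above touch, then look at the tilt (force and side depth).

>>> play_rows:
  plan:
    - [40,2,0,-0.06,1]
    - [85,2,0,-0.06,1]
    - [125,2,0,-0.06,1]
    - [145,2,0,-0.06,1]
    - [150,2,0,-0.06,1]
    - [150,2,0,-0.06,1]

```text
time: 6.45
tool_pos: [0.5619, 0.0536, 0.046]
tool_rot: [0.435, 0.558, 0.434, -0.558]
contact_force: [0.6, 0.3, -1.8]
gripper_width: 0.687
```

Run:
```python
from h import *
go(.56,.055,.01,76.1)
f=grab('scene'); im=f['img'][110:230,160:320,::-1]; cv2.imwrite('pics/g3.png',cv2.resize(im,(800,600),interpolation=cv2.INTER_CUBIC))
```

```text
t 6.45 pos [0.5619 0.0536 0.046 ] cur zaxis yaw -104.2 x-axis [ 0.001 -0.    -1.   ] shift [36.  -2.2 -0.9] turn -0.005 or 3.137 j6 0.21 F [ 0.6  0.3 -1.8] w 0.687
```

View pics/g3.png

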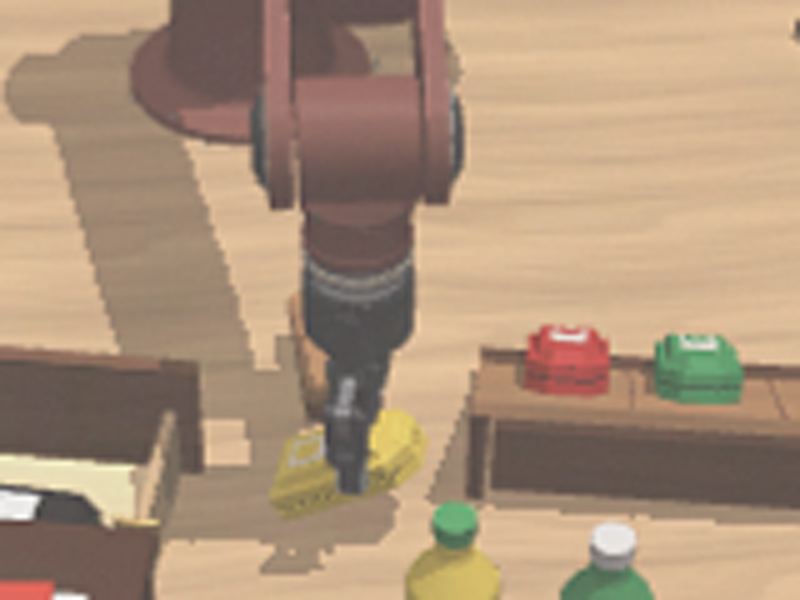

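>>> play_rows:
  plan:
    - [8,0,0,0,1]
    - [12,0,0,0,1]
    - [15,0,-1,0,1]
    - [18,0,-3,0,1]
    - [20,0,-5,0,1]

```text
time: 7.12
tool_pos: [0.564, 0.0594, 0.0285]
tool_rot: [0.435, 0.559, 0.434, -0.557]
contact_force: [-3.5, 3.9, 11.5]
gripper_width: 0.688
```

>>> play_rows:
  plan:
    - [2,0,-1.5,0,1]
    - [4,0,-3,0,1]
    - [6,0,-4.5,0,1]
    - [8,0,-6,0,1]

```text
time: 7.62
tool_pos: [0.5658, 0.0651, 0.0204]
tool_rot: [0.435, 0.559, 0.434, -0.557]
contact_force: [-4.3, 4.6, 10.5]
gripper_width: 0.683
```

>>> play_rows:
  plan:
    - [2,0,-0.5,0,1]
    - [4,0,-1,0,1]
    - [6,0,-1.5,0,1]
    - [8,0,-2,0,1]

```text
time: 8.12
tool_pos: [0.5676, 0.0677, 0.0132]
tool_rot: [0.435, 0.56, 0.434, -0.556]
contact_force: [-1.0, 6.3, 12.7]
gripper_width: 0.686
```

>>> play_rows:
  plan:
    - [1,0,0,0,1]
    - [2,0,0,0,1]
    - [3,0,0,0,1]

```text
time: 8.5
tool_pos: [0.5681, 0.0679, 0.0106]
tool_rot: [0.435, 0.561, 0.434, -0.555]
contact_force: [-0.8, 8.3, 14.3]
gripper_width: 0.69
```

>>> play_rows:
  plan:
    - [1,0,0,0,1]
    - [2,0,0,0,1]
    - [3,0,0,0,1]
    - [3,0,0,0,1]

```text
time: 9.0
tool_pos: [0.5686, 0.0678, 0.0076]
tool_rot: [0.436, 0.561, 0.433, -0.555]
contact_force: [1.3, 7.8, 10.8]
gripper_width: 0.688
```

Run:
```python
from h import *
go(.56,.055,.01,76.1)
f=grab('top'); W=pts(f); C,H,S,V=colour(f); np.set_printoptions(precision=4,suppress=True)
m=inbox(C['yellow'],230,300,150,230)&(W[...,2]<.06)&(W[...,2]>.01); P=W[m]
c=P.mean(0); A=np.c_[P-c]; yaw=np.radians(76.1); l=A[:,:2]@[np.cos(yaw),np.sin(yaw)]
print(len(P),c,'l range',np.percentile(l,[1,99]),'slope deg',np.degrees(np.arctan(np.polyfit(l,P[:,2],1)[0])))
for a,b in ((-.06,-.03),(-.03,0),(0,.03),(.03,.06)):
    k=(l>a)&(l<b); print(a,k.sum(),np.median(P[k,2]) if k.any() else None)
```

```text
t 9.0 pos [0.5686 0.0678 0.0076] cur zaxis yaw -104.2 x-axis [ 0.008  0.003 -1.   ] shift [-2.5 -5.2 14.5] turn -0.005 or 3.137 j6 0.233 F [ 1.3  7.8 10.8] w 0.688
124 [0.594  0.0635 0.0328] l range [-0.0648  0.148 ] slope deg 3.299323507211146
-0.06 51 0.03100500243686022
-0.03 10 0.027710430479652493
0 7 0.03189924265237032
0.03 23 0.03715330814646767
```

>>> play_rows:
  plan:
    - [1,0,0,0,1]
    - [2,0,0,0,1]
    - [3,0,0,0,1]
    - [3,0,0,0,1]

```text
time: 9.55
tool_pos: [0.5688, 0.0676, 0.0047]
tool_rot: [0.436, 0.561, 0.433, -0.555]
contact_force: [0.4, 6.6, 9.7]
gripper_width: 0.682
```

>>> play_rows:
  plan:
    - [0,0,0,0,-0.35]
    - [0,0,0,0,-0.45]
    - [0,0,0,0,-0.6]
    - [0,0,0,0,-1]
    - [-15,0,0,0,-1]
    - [-50,0,0,0,-1]
    - [-110,0,0,0,-1]
    - [-170,0,0,0,-1]

```text
time: 10.55
tool_pos: [0.564, 0.0661, 0.1726]
tool_rot: [-0.434, -0.558, -0.435, 0.558]
contact_force: [0.9, 0.2, 0.7]
gripper_width: 1.006
```

```bash
cat > m.py <<'E'
from h import *
import sys
np.set_printoptions(precision=4,suppress=True)
def pad(f,k,b,z,save=None):
    """flat pad k in box b whose underside is at z: returns centre, size, angle using the 24 mm shoulder outline; deck depth"""
    W=pts(f); C,*_=colour(f); m=inbox(C[k],*b)&(abs(W[...,2]-z-.02)<.03); m=comp(m)
    X=onplane(f,contour(m),[0,0,z+.024],[0,0,1.]); r=rect(X[:,:2])
    zz=W[cv2.erode(m.astype(np.uint8),np.ones((5,5)))>0][:,2]
    print(k,'rect',r,'deck z',np.nanmedian(zz),'px',m.sum()); return r,m
E
python3 - <<'E'
from m import *
go(.56,.055,.01,76.1)
f=grab('top'); r,m=pad(f,'yellow',(225,300,150,240),0.)
pad(f,'black',(322,368,172,205),.03)
cv2.imwrite('pics/g4.png',cv2.resize(f['img'][130:250,230:390,::-1],(800,600),interpolation=cv2.INTER_CUBIC))
E
```

```text
t 10.55 pos [0.564  0.0661 0.1726] cur zaxis yaw -104.2 x-axis [-0. -0. -1.] shift [162.6  -1.1  11.7] turn -0.005 or 3.137 j6 0.233 F [0.9 0.2 0.7] w 1.006
yellow rect (array([549.6,  25.3]), array([54.3, 52.1]), 75.0) deck z 0.028211227082754475 px 134
black rect (array([ 601.1, -182.1]), array([106.8,  56.1]), 75.1) deck z 0.062298197680670464 px 333
```

View pics/g4.png

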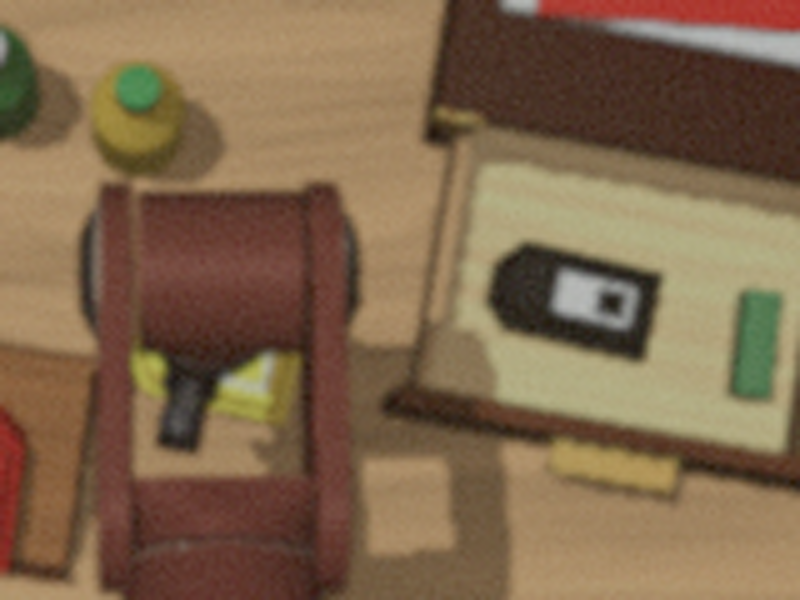

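>>> play_rows:
  plan:
    - [-40,0,-220,0,-1]
    - [-40,0,-220,0,-1]
    - [-40,0,-220,0,-1]
    - [-40,0,-220,0,-1]

```text
time: 11.1
tool_pos: [0.6186, 0.2823, 0.2118]
tool_rot: [0.435, 0.558, 0.435, -0.557]
contact_force: [1.1, 0.2, 0.8]
gripper_width: 0.999
```

Run:
```python
from m import *
f=grab('top'); r,m=pad(f,'yellow',(225,310,160,240),0.)
rb,_=pad(f,'black',(322,368,172,205),.03)
x,y=r[0]/1e3; go(x,y,.06,r[2])
```

```text
yellow rect (array([564.1,  54.2]), array([117.5,  68.3]), 77.4) deck z 0.0314757395545705 px 514
black rect (array([ 601. , -181.8]), array([105.8,  56.1]), 75.2) deck z 0.06212500453768122 px 307
t 11.15 pos [0.6192 0.2855 0.2126] cur zaxis yaw -103.9 x-axis [ 0.003  0.004 -1.   ] shift [151.5   1.9 238.5] turn -0.023 or 3.118 j6 0.565 F [-2.4  0.1  0.7] w 1.0
```

```bash
cat >> m.py <<'E'
def label(f,m,z):
    _,H,S,V=colour(f); hull=cv2.morphologyEx(m.astype(np.uint8),cv2.MORPH_CLOSE,np.ones((15,15)))>0
    w=comp(hull&(S<70)&(V>105)); X=onplane(f,contour(w),[0,0,z+.032],[0,0,1.]); r=rect(X[:,:2]); print('label',r,w.sum()); return r
E
python3 - <<'E'
from m import *
for i in range(2):
    f=grab('top'); r,m=pad(f,'yellow',(225,310,160,240),0.); label(f,m,0.)
    r,m=pad(f,'black',(322,368,172,205),.03); label(f,m,.03)
_,H,S,V=colour(f)
for v in range(186,208,2): print([f'{S[v,u]}/{V[v,u]}' for u in range(258,292,3)])
E
```

```text
yellow rect (array([564.7,  53. ]), array([115.9,  67.9]), 75.6) deck z 0.03149429050819119 px 543
label (array([562.9,  42.3]), array([54.3, 31.2]), 76.5) 129
black rect (array([ 601. , -182.2]), array([106.5,  56.1]), 75.2) deck z 0.061581039211475064 px 308
label (array([ 599.5, -194.7]), array([56.7, 33.2]), 75.1) 151
yellow rect (array([565. ,  54.6]), array([119. ,  68.4]), 75.1) deck z 0.03164849183209506 px 564
label (array([563. ,  42.7]), array([54. , 30.1]), 75.0) 126
black rect (array([ 600.9, -182.5]), array([105.8,  56.1]), 75.2) deck z 0.06190363342054761 px 312
label (array([ 599.4, -194.9]), array([57. , 33.3]), 75.2) 151
['117/109', '107/112', '119/109', '104/133', '103/164', '104/162', '104/165', '100/166', '97/166', '108/161', '100/164', '102/162']
['107/114', '116/110', '112/112', '117/118', '104/164', '99/165', '102/165', '98/164', '99/167', '99/167', '98/169', '98/169']
['107/119', '112/116', '111/120', '101/121', '101/166', '101/175', '94/171', '99/172', '100/173', '100/174', '98/172', '102/168']
['104/123', '133/128', '150/129', '141/137', '109/169', '102/173
[... 271 characters left out ...]
1', '131/170', '132/170', '125/175', '111/170', '101/167']
['159/128', '145/149', '150/143', '145/144', '23/176', '47/178', '77/181', '111/179', '132/170', '145/160', '137/164', '108/153']
['147/125', '151/145', '153/143', '146/143', '11/161', '4/187', '14/183', '50/183', '67/183', '118/182', '143/157', '112/134']
['145/139', '151/142', '148/145', '138/146', '20/152', '3/183', '25/184', '124/183', '70/183', '108/182', '138/163', '113/131']
['136/172', '154/137', '158/140', '133/144', '27/142', '4/183', '46/182', '130/182', '71/184', '125/178', '137/158', '108/142']
['138/166', '153/140', '150/129', '153/132', '115/142', '53/177', '39/184', '60/179', '46/183', '134/171', '137/158', '103/164']
```

Run:
```python
from m import *
go(.5648,.0539,.06,75.2)
```

```text
t 11.25 pos [0.6184 0.2809 0.2112] cur zaxis yaw -104.0 x-axis [ 0.001  0.    -1.   ] shift [151.1   2.8 233.3] turn 0.014 or -3.128 j6 0.562 F [ 0.3  0.  -0.7] w 1.001
```

>>> play_rows:
  plan:
    - [0,3,233,0.014,-1]
    - [0,3,233,0.014,-1]
    - [0,3,233,0.014,-1]
    - [0,3,233,0.014,-1]
    - [50,3,233,0.014,-1]
    - [105,3,233,0.014,-1]
    - [145,3,233,0.014,-1]
    - [150,3,233,0.014,-1]

```text
time: 12.25
tool_pos: [0.5605, 0.0518, 0.0566]
tool_rot: [-0.428, -0.559, -0.432, 0.563]
contact_force: [-0.8, -0.4, 0.1]
gripper_width: 0.998
```

Run:
```python
from m import *
go(.5648,.0539,.007,75.2)
```

```text
t 12.25 pos [0.5605 0.0518 0.0566] cur zaxis yaw -105.1 x-axis [-0.008 -0.    -1.   ] shift [49.6  4.  -3.3] turn -0.004 or 3.137 j6 0.223 F [-0.8 -0.4  0.1] w 0.998
```

>>> play_rows:
  plan:
    - [25,0,0,0,-1]
    - [35,0,0,0,-1]
    - [35,0,0,0,-1]

```text
time: 12.62
tool_pos: [0.5644, 0.0526, 0.026]
tool_rot: [0.431, 0.561, 0.43, -0.561]
contact_force: [-0.1, 0.3, 0.1]
gripper_width: 1.006
```

Run:
```python
from m import *
go(.5648,.0539,.007,75.2)
```

```text
t 12.62 pos [0.5644 0.0526 0.026 ] cur zaxis yaw -105.0 x-axis [ 0. -0. -1.] shift [19.   0.1 -1.4] turn -0.003 or 3.138 j6 0.223 F [-0.1  0.3  0.1] w 1.006
```

>>> play_rows:
  plan:
    - [12,0,-1,0,-1]
    - [19,0,-1,0,-0.6]
    - [19,0,-1,0,0]
    - [19,0,-1,0,1]
    - [19,0,-1,0,1]
    - [19,0,-1,0,1]
    - [19,0,-1,0,1]
    - [19,0,-1,0,1]

```text
time: 13.62
tool_pos: [0.5644, 0.0538, 0.0063]
tool_rot: [-0.431, -0.561, -0.431, 0.561]
contact_force: [-0.4, -0.0, -1.4]
gripper_width: 0.687
```

Run:
```python
from m import *
go(.601,-.182,.20,75.2)
```

```text
t 13.62 pos [0.5644 0.0538 0.0063] cur zaxis yaw -105.0 x-axis [-0.  0. -1.] shift [-193.7   96.2  218.4] turn -0.003 or 3.139 j6 0.225 F [-0.4 -0.  -1.4] w 0.687
```

>>> play_rows:
  plan:
    - [-30,0,0,0,1]
    - [-90,0,0,0,1]
    - [-150,0,0,0,1]
    - [-150,48,109,0,1]
    - [-150,96,218,0,1]
    - [-150,96,218,0,1]
    - [-150,96,218,0,1]
    - [-150,96,218,0,1]

```text
time: 14.62
tool_pos: [0.6009, -0.185, 0.1563]
tool_rot: [-0.43, -0.562, -0.429, 0.562]
contact_force: [0.2, 0.0, -1.7]
gripper_width: 0.681
```

Run:
```python
from m import *
go(.6008,-.1827,.060,75.2)
```

```text
t 14.62 pos [ 0.6009 -0.185   0.1563] cur zaxis yaw -105.2 x-axis [ 0.    -0.001 -1.   ] shift [96.3 -0.8 -2.3] turn -0.007 or 3.134 j6 -0.151 F [ 0.2  0.  -1.7] w 0.681
```

>>> play_rows:
  plan:
    - [30,-1,-2,-0.005,1]
    - [55,-1,-2,-0.005,1]
    - [70,-1,-2,-0.005,1]
    - [76,-1,-2,-0.005,1]
    - [78,-1,-2,-0.005,1]

```text
time: 15.25
tool_pos: [0.6008, -0.1792, 0.0787]
tool_rot: [0.432, 0.56, 0.432, -0.56]
contact_force: [0.8, 0.8, -2.6]
gripper_width: 0.684
```

Run:
```python
from m import *
go(.6008,-.1827,.060,75.2)
f=grab('top'); W=pts(f)
C,H,S,V=colour(f); m=inbox(C['yellow'],300,380,165,215); print('px',m.sum(),np.nanmedian(W[m][:,2]))
cv2.imwrite('pics/g5.png',cv2.resize(f['img'][150:240,300:420,::-1],(800,600),interpolation=cv2.INTER_CUBIC))
```

```text
t 15.25 pos [ 0.6008 -0.1792  0.0787] cur zaxis yaw -104.7 x-axis [ 0.001 -0.    -1.   ] shift [18.7  0.8  3.4] turn 0.003 or -3.139 j6 -0.153 F [ 0.8  0.8 -2.6] w 0.684
px 243 0.10088037021176777
```

View pics/g5.png

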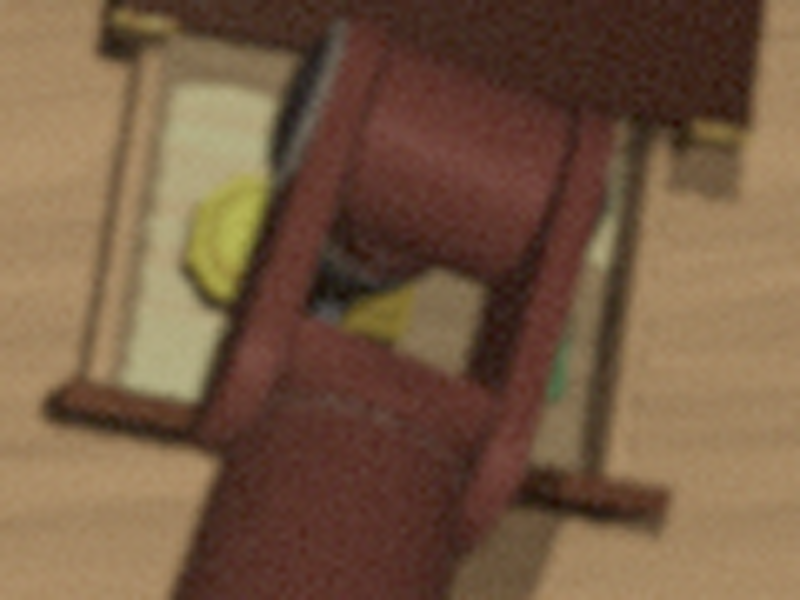

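>>> play_rows:
  plan:
    - [0,1,3,0,1]
    - [2,1,3,0,1]
    - [5,1,3,0,1]
    - [8,1,3,0,1]
    - [9,1,3,0,1]

```text
time: 15.92
tool_pos: [0.6004, -0.1824, 0.0688]
tool_rot: [-0.432, -0.56, -0.432, 0.56]
contact_force: [1.4, 0.2, -2.3]
gripper_width: 0.68
```

Run:
```python
from m import *
go(.6008,-.1827,.060,75.2)
```

```text
t 15.93 pos [ 0.6004 -0.1824  0.0688] cur zaxis yaw -104.7 x-axis [-0.001  0.    -1.   ] shift [8.8 0.5 0.2] turn 0.002 or -3.139 j6 -0.157 F [ 1.4  0.2 -2.3] w 0.68
```

>>> play_rows:
  plan:
    - [1,0,0,0,1]
    - [2,0,0,0,1]
    - [3,0,0,0,1]
    - [4,0,0,0,1]

```text
time: 16.42
tool_pos: [0.6007, -0.1826, 0.0653]
tool_rot: [0.432, 0.56, 0.432, -0.56]
contact_force: [-0.4, -0.0, -1.9]
gripper_width: 0.684
```

>>> play_rows:
  plan:
    - [1,0,0,0,1]
    - [2,0,0,0,1]
    - [3,0,0,0,1]
    - [3,0,0,0,1]

```text
time: 16.92
tool_pos: [0.6006, -0.1825, 0.0622]
tool_rot: [-0.432, -0.56, -0.432, 0.56]
contact_force: [0.1, 0.1, -2.1]
gripper_width: 0.691
```

>>> play_rows:
  plan:
    - [0.7,0,0,0,1]
    - [1.4,0,0,0,1]
    - [2,0,0,0,1]
    - [2,0,0,0,1]

```text
time: 17.42
tool_pos: [0.6006, -0.1825, 0.0603]
tool_rot: [-0.432, -0.56, -0.432, 0.56]
contact_force: [-0.2, -0.3, -1.8]
gripper_width: 0.684
```

>>> play_rows:
  plan:
    - [0.6,0,0,0,1]
    - [1.2,0,0,0,1]
    - [1.2,0,0,0,1]

```text
time: 17.8
tool_pos: [0.6008, -0.1826, 0.0597]
tool_rot: [0.432, 0.56, 0.432, -0.56]
contact_force: [-2.0, 1.0, 2.3]
gripper_width: 0.683
```

>>> play_rows:
  plan:
    - [0,0,0,0,-0.4]
    - [0,0,0,0,-0.6]
    - [0,0,0,0,-1]
    - [0,0,0,0,-1]
    - [-15,0,0,0,-1]
    - [-60,0,0,0,-1]
    - [-120,0,0,0,-1]
    - [-160,0,0,0,-1]

```text
time: 18.8
tool_pos: [0.6017, -0.183, 0.2242]
tool_rot: [0.434, 0.561, 0.43, -0.559]
contact_force: [0.1, -0.2, -0.9]
gripper_width: 1.005
```

Run:
```python
from m import *
go(.488,.2106,.20,169.6)
```

```text
t 18.8 pos [ 0.6017 -0.183   0.2242] cur zaxis yaw -104.7 x-axis [ 0.005 -0.002 -1.   ] shift [  22.8 -209.8 -351.9] turn 1.496 or -1.645 j6 -0.157 F [ 0.1 -0.2 -0.9] w 1.005
```

>>> play_rows:
  plan:
    - [0,-105,-176,0.75,-1]
    - [0,-105,-176,0.75,-1]
    - [0,-105,-176,0.75,-1]
    - [0,-105,-176,0.75,-1]
    - [0,-210,-352,1.49,-1]
    - [0,-210,-352,1.49,-1]
    - [0,-210,-352,1.49,-1]
    - [0,-210,-352,1.49,-1]

```text
time: 19.8
tool_pos: [0.486, 0.2134, 0.2207]
tool_rot: [-0.045, 0.706, -0.045, -0.705]
contact_force: [1.3, 0.2, 0.3]
gripper_width: 0.994
```

Run:
```python
from m import *
go(.488,.2106,.058,169.6)
f=grab('top'); 
r,m=pad(f,'yellow',(318,372,168,210),.054); label(f,m,.054)
f=grab('scene'); cv2.imwrite('pics/s6.png',f['img'][:,:,::-1])
```

```text
t 19.8 pos [0.486  0.2134 0.2207] cur zaxis yaw 172.7 x-axis [ 0.002  0.001 -1.   ] shift [162.7   2.7  -2.1] turn 0.055 or -3.087 j6 1.971 F [1.3 0.2 0.3] w 0.994
yellow rect (array([ 599.9, -180.6]), array([114. ,  65.8]), 76.3) deck z 0.08442465767056828 px 503
label (array([ 598.9, -194.2]), array([54. , 30.3]), 75.2) 132
```

>>> play_rows:
  plan:
    - [0,3,-2,0.055,-0.8]
    - [30,3,-2,0.055,-0.8]
    - [75,3,-2,0.055,-0.8]
    - [105,3,-2,0.055,-0.8]
    - [115,3,-2,0.055,-0.8]
    - [115,3,-2,0.055,-0.8]

```text
time: 20.65
tool_pos: [0.4887, 0.2075, 0.1046]
tool_rot: [-0.063, 0.704, -0.063, -0.704]
contact_force: [0.7, -0.4, 0.2]
gripper_width: 0.902
```

Run:
```python
from m import *
go(.488,.2106,.059,169.6)
f=grab('scene'); im=f['img'][120:230,220:380,::-1]; cv2.imwrite('pics/g7.png',cv2.resize(im,(800,550),interpolation=cv2.INTER_CUBIC))
```

```text
t 20.65 pos [0.4887 0.2075 0.1046] cur zaxis yaw 169.8 x-axis [ 0. -0. -1.] shift [45.6 -2.9  1.2] turn 0.004 or -3.138 j6 2.01 F [ 0.7 -0.4  0.2] w 0.902
```

View pics/g7.png

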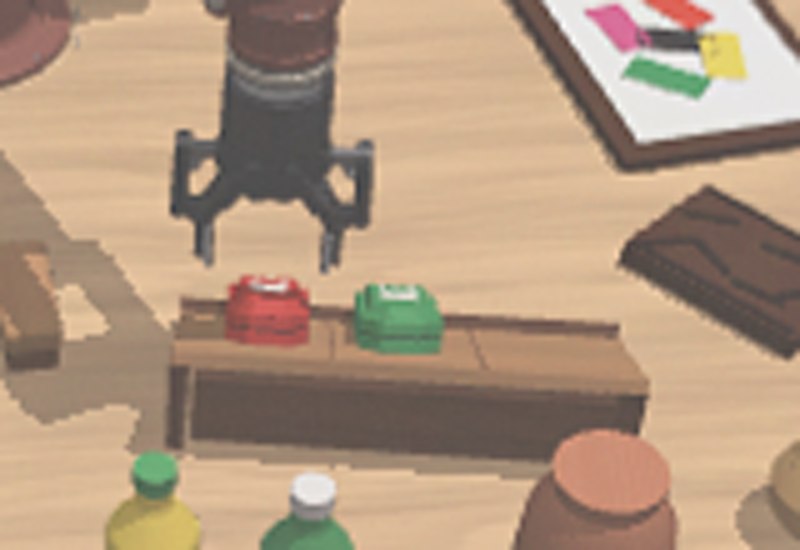

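>>> play_rows:
  plan:
    - [0,-2,1,0,-0.8]
    - [18,-2,1,0,-0.8]
    - [33,-2,1,0,-0.8]
    - [42,-2,1,0,-0.8]
    - [45,-2,1,0,-0.8]
    - [45,-2,1,0,-0.8]

```text
time: 21.45
tool_pos: [0.4877, 0.2101, 0.0589]
tool_rot: [0.063, -0.704, 0.063, 0.704]
contact_force: [-0.2, 0.4, 0.2]
gripper_width: 0.897
```

>>> play_rows:
  plan:
    - [0,0,0,0,-0.5]
    - [0,0,0,0,0]
    - [0,0,0,0,1]
    - [0,0,0,0,1]
    - [0,0,0,0,1]
    - [0,0,0,0,1]

```text
time: 22.2
tool_pos: [0.4886, 0.2104, 0.0605]
tool_rot: [-0.063, 0.705, -0.062, -0.704]
contact_force: [-1.5, -0.3, 5.5]
gripper_width: 0.686
```

>>> play_rows:
  plan:
    - [-8,0,0,0,1]
    - [-30,0,0,0,1]
    - [-80,0,0,0,1]
    - [-140,0,0,0,1]
    - [-140,0,0,0,1]

```text
time: 22.82
tool_pos: [0.491, 0.211, 0.2059]
tool_rot: [-0.064, 0.708, -0.061, -0.7]
contact_force: [0.3, -0.1, -0.7]
gripper_width: 0.686
```

Run:
```python
from m import *
go(.56,.055,.20,75.2)
f=grab('scene'); C,*_=colour(f); W=pts(f); m=inbox(C['red'],220,340,90,180)&(W[...,2]>.05); print(m.sum(),np.nanmedian(W[m],0))
m=inbox(C['green'],270,330,150,200);print('green',np.nanmedian(W[m],0))
f0=dict(np.load('/tmp/scene0.npz'));C,*_=colour(f0); W=pts(f0);m=inbox(C['green'],270,330,150,200);print('green0',np.nanmedian(W[m],0))
```

```text
t 22.82 pos [0.491  0.211  0.2059] cur zaxis yaw 169.8 x-axis [ 0.012  0.003 -1.   ] shift [  6.3 141.4 -95.5] turn -1.49 or 1.651 j6 2.015 F [ 0.3 -0.1 -0.7] w 0.686
83 [1.2249 0.0752 0.7716]
green [1.2241 0.1125 0.7115]
green0 [1.2246 0.1125 0.7111]
```

>>> play_rows:
  plan:
    - [0,70,-48,-0.75,1]
    - [0,70,-48,-0.75,1]
    - [0,70,-48,-0.75,1]
    - [0,70,-48,-0.75,1]
    - [0,141,-95,-1.49,1]
    - [0,141,-95,-1.49,1]
    - [0,141,-95,-1.49,1]
    - [0,141,-95,-1.49,1]

```text
time: 23.88
tool_pos: [0.5548, 0.054, 0.1959]
tool_rot: [-0.426, -0.562, -0.428, 0.565]
contact_force: [-0.4, -0.2, -2.6]
gripper_width: 0.684
```

Run:
```python
from m import *
go(.56,.05,.045,75.2)
```

```text
t 23.88 pos [0.5548 0.054  0.1959] cur zaxis yaw -105.7 x-axis [-0.005  0.    -1.   ] shift [150.9   6.9   2.2] turn -0.016 or 3.126 j6 0.238 F [-0.4 -0.2 -2.6] w 0.684
```

>>> play_rows:
  plan:
    - [40,3,2,-0.012,1]
    - [90,3,2,-0.012,1]
    - [130,3,2,-0.012,1]
    - [150,3,2,-0.012,1]
    - [156,3,2,-0.012,1]
    - [162,3,2,-0.012,1]
    - [164,3,2,-0.012,1]

```text
time: 24.75
tool_pos: [0.56, 0.0522, 0.0373]
tool_rot: [0.429, 0.563, 0.428, -0.561]
contact_force: [-2.8, 4.0, 7.4]
gripper_width: 0.683
```

Run:
```python
from m import *
go(.56,.05,.005,75.2)
```

```text
t 24.75 pos [0.56   0.0522 0.0373] cur zaxis yaw -105.3 x-axis [ 0.002  0.001 -1.   ] shift [32.3  0.5  2.2] turn -0.009 or 3.132 j6 0.227 F [-2.8  4.   7.4] w 0.683
```

>>> play_rows:
  plan:
    - [2,0,-2,0,1]
    - [4,0,-4,0,1]
    - [6,0,-5.5,0,1]
    - [8,0,-7,0,1]
    - [10,0,-8.5,0,1]
    - [12,0,-10,0,1]

```text
time: 25.5
tool_pos: [0.5633, 0.0618, 0.0269]
tool_rot: [0.43, 0.563, 0.428, -0.561]
contact_force: [-4.6, 2.2, 10.6]
gripper_width: 0.68
```

>>> play_rows:
  plan:
    - [2,0,-1,0,1]
    - [4,0,-2,0,1]
    - [6,0,-3,0,1]
    - [8,0,-4,0,1]
    - [10,0,-4,0,1]

```text
time: 26.12
tool_pos: [0.5657, 0.0666, 0.0177]
tool_rot: [0.43, 0.565, 0.428, -0.56]
contact_force: [-1.4, 6.2, 11.3]
gripper_width: 0.681
```

>>> play_rows:
  plan:
    - [1,0,0,0,1]
    - [2,0,0,0,1]
    - [3,0,0,0,1]
    - [4,0,0,0,1]

```text
time: 26.62
tool_pos: [0.5666, 0.067, 0.0145]
tool_rot: [0.43, 0.565, 0.428, -0.559]
contact_force: [-1.7, 8.4, 13.3]
gripper_width: 0.686
```

Run:
```python
from m import *
go(.56,.05,.005,75.2)
f=grab('top'); W=pts(f); C,H,S,V=colour(f)
m=inbox(C['red'],235,300,165,225)&(W[...,2]<.06)&(W[...,2]>.01)&(S>190); P=W[m]
c=np.array([.56,.05]); yaw=np.radians(75.2); l=(P[:,:2]-c)@[np.cos(yaw),np.sin(yaw)]
for a in np.arange(-.08,.08,.02):
    k=(l>a)&(l<a+.02); print(round(a,2),k.sum(),np.median(P[k,2]) if k.any() else None)
```

```text
t 26.62 pos [0.5666 0.067  0.0145] cur zaxis yaw -105.3 x-axis [ 0.009  0.003 -1.   ] shift [ 9.3 -2.  18.2] turn -0.009 or 3.132 j6 0.252 F [-1.7  8.4 13.3] w 0.686
-0.08 0 None
-0.06 1 0.033049272125283746
-0.04 5 0.032918819922168385
-0.02 3 0.03258231746312701
0.0 0 None
0.02 0 None
0.04 0 None
0.06 0 None
```

>>> play_rows:
  plan:
    - [1,0,0,0,1]
    - [2,0,0,0,1]
    - [3,0,0,0,1]
    - [4,0,0,0,1]
    - [5,0,0,0,1]

```text
time: 27.3
tool_pos: [0.5674, 0.0668, 0.0096]
tool_rot: [0.43, 0.566, 0.427, -0.559]
contact_force: [1.3, 7.3, 11.7]
gripper_width: 0.683
```

>>> play_rows:
  plan:
    - [1,0,0,0,1]
    - [2,0,0,0,1]
    - [3,0,0,0,1]

```text
time: 27.68
tool_pos: [0.5675, 0.0666, 0.0066]
tool_rot: [0.431, 0.566, 0.427, -0.559]
contact_force: [1.3, 6.1, 10.8]
gripper_width: 0.688
```

>>> play_rows:
  plan:
    - [1,0,0,0,1]
    - [2,0,0,0,1]
    - [2,0,0,0,-0.35]
    - [2,0,0,0,-0.45]
    - [2,0,0,0,-0.6]
    - [2,0,0,0,-1]
    - [0,0,0,0,-1]
    - [-15,0,0,0,-1]

```text
time: 28.68
tool_pos: [0.5609, 0.0652, 0.0152]
tool_rot: [-0.428, -0.561, -0.43, 0.563]
contact_force: [0.5, -1.2, 0.1]
gripper_width: 0.999
```

>>> play_rows:
  plan:
    - [-50,0,0,0,-1]
    - [-110,0,0,0,-1]
    - [-170,0,0,0,-1]
    - [-200,0,-60,0,-1]
    - [-200,0,-220,0,-1]
    - [-200,0,-220,0,-1]
    - [-200,0,-220,0,-1]
    - [-200,0,-220,0,-1]

```text
time: 29.68
tool_pos: [0.6204, 0.28, 0.2169]
tool_rot: [0.43, 0.562, 0.43, -0.561]
contact_force: [0.0, -0.2, 0.2]
gripper_width: 0.996
```

Run:
```python
from m import *
for i in range(2):
    f=grab('top')
    ry,m=pad(f,'yellow',(318,372,168,210),.054); ly=label(f,m,.054)
    r,m=pad(f,'red',(225,310,160,240),0.); lr=label(f,m,0.)
    print('delta rect',ry[0]-r[0],'label',ly[0]-lr[0])
x,y=r[0]/1e3; go(x,y,.06,75.2)
```

```text
yellow rect (array([ 599.8, -180.6]), array([113.8,  65.6]), 76.2) deck z 0.08492219414755464 px 489
label (array([ 599.2, -193.7]), array([52.9, 31. ]), 74.0) 132
red rect (array([561.7,  51.6]), array([108.4,  60.3]), 75.0) deck z 0.032442487916620744 px 443
label (array([559.9,  40.6]), array([53.2, 30.1]), 75.0) 123
delta rect [  38.1 -232.2] label [  39.3 -234.3]
yellow rect (array([ 599.5, -180.6]), array([114.1,  66. ]), 76.7) deck z 0.08504045124808957 px 497
label (array([ 598.9, -194.2]), array([54. , 30.3]), 75.2) 132
red rect (array([561.6,  51.3]), array([109.1,  60.3]), 75.0) deck z 0.03194454069490393 px 396
label (array([559.8,  40.5]), array([52.7, 30.4]), 72.3) 123
delta rect [  37.9 -231.9] label [  39.1 -234.7]
t 29.77 pos [0.6203 0.2774 0.2167] cur zaxis yaw -105.3 x-axis [ 0. -0. -1.] shift [156.8   2.9 233.5] turn -0.009 or 3.133 j6 0.578 F [-0.1 -1.1  0.4] w 1.001
```

>>> play_rows:
  plan:
    - [0,3,233,-0.006,-1]
    - [0,3,233,-0.006,-1]
    - [0,3,233,-0.006,-1]
    - [0,3,233,-0.006,-1]
    - [55,3,233,-0.006,-1]
    - [115,3,233,-0.006,-1]
    - [170,3,233,-0.006,-1]
    - [180,3,233,-0.006,-1]

```text
time: 30.78
tool_pos: [0.5575, 0.0508, 0.0321]
tool_rot: [-0.428, -0.559, -0.432, 0.564]
contact_force: [-1.4, 0.1, 0.5]
gripper_width: 0.998
```

>>> play_rows:
  plan:
    - [0,0,0,0,-1]
    - [0,0,0,0,-1]

```text
time: 31.02
tool_pos: [0.5642, 0.0516, 0.0396]
tool_rot: [0.432, 0.562, 0.429, -0.559]
contact_force: [0.1, 0.1, -0.3]
gripper_width: 1.002
```

Run:
```python
from m import *
go(.5617,.0514,.007,75.2)
```

```text
t 31.02 pos [0.5642 0.0516 0.0396] cur zaxis yaw -105.0 x-axis [ 0.006 -0.    -1.   ] shift [32.6 -2.6  0.9] turn -0.003 or 3.138 j6 0.222 F [ 0.1  0.1 -0.3] w 1.002
```

>>> play_rows:
  plan:
    - [15,-1,1,0,-1]
    - [25,-1,1,0,-1]
    - [31,-1,1,0,-1]
    - [31,-1,1,0,-0.6]
    - [31,-1,1,0,0]
    - [31,-1,1,0,1]
    - [31,-1,1,0,1]
    - [31,-1,1,0,1]

```text
time: 32.02
tool_pos: [0.561, 0.0512, 0.0055]
tool_rot: [0.431, 0.561, 0.43, -0.561]
contact_force: [0.3, -0.2, 2.0]
gripper_width: 0.68
```

>>> play_rows:
  plan:
    - [0,0,0,0,1]
    - [0,0,0,0,1]

```text
time: 32.28
tool_pos: [0.5609, 0.0513, 0.0055]
tool_rot: [0.431, 0.561, 0.43, -0.561]
contact_force: [1.1, -0.7, 2.7]
gripper_width: 0.688
```

Run:
```python
from m import *
s=manip.state(); p=s['tool_pos']; go(p[0]+.0391,p[1]-.2344,.22,75.2)
```

```text
t 32.27 pos [0.5609 0.0513 0.0055] cur zaxis yaw -105.0 x-axis [ 0.001  0.    -1.   ] shift [-214.4   98.5  216.3] turn -0.003 or 3.138 j6 0.22 F [ 1.1 -0.7  2.7] w 0.688
```

>>> play_rows:
  plan:
    - [-30,0,0,0,1]
    - [-90,0,0,0,1]
    - [-150,0,0,0,1]
    - [-180,49,108,0,1]
    - [-180,98,216,0,1]
    - [-180,98,216,0,1]
    - [-180,98,216,0,1]
    - [-180,98,216,0,1]

```text
time: 33.28
tool_pos: [0.5989, -0.1861, 0.1844]
tool_rot: [-0.429, -0.562, -0.429, 0.562]
contact_force: [-0.5, 0.7, -2.3]
gripper_width: 0.684
```

>>> play_rows:
  plan:
    - [20,0,0,0,1]
    - [45,0,0,0,1]
    - [65,0,0,0,1]
    - [78,0,0,0,1]
    - [80,0,0,0,1]
    - [80,0,0,0,1]

```text
time: 34.02
tool_pos: [0.5998, -0.1828, 0.1057]
tool_rot: [0.431, 0.561, 0.43, -0.561]
contact_force: [-0.0, 0.7, -1.5]
gripper_width: 0.683
```

Run:
```python
from m import *
go(.6006,-.183,.0835,75.2)
```

```text
t 34.02 pos [ 0.5998 -0.1828  0.1057] cur zaxis yaw -105.0 x-axis [ 0.001 -0.    -1.   ] shift [22.2  0.8  0. ] turn -0.003 or 3.139 j6 -0.153 F [-0.   0.7 -1.5] w 0.683
```

>>> play_rows:
  plan:
    - [6,1,0,0,1]
    - [10,1,0,0,1]
    - [12,1,0,0,1]
    - [13,1,0,0,1]
    - [14,1,0,0,1]
    - [15,1,0,0,1]
    - [16,1,0,0,1]
    - [17,1,0,0,1]

```text
time: 35.02
tool_pos: [0.6004, -0.183, 0.0881]
tool_rot: [0.431, 0.561, 0.431, -0.561]
contact_force: [0.6, -0.7, -1.4]
gripper_width: 0.687
```

>>> play_rows:
  plan:
    - [0.8,0,0,0,1]
    - [1.6,0,0,0,1]
    - [2.4,0,0,0,1]
    - [2.4,0,0,0,1]

```text
time: 35.52
tool_pos: [0.6003, -0.183, 0.0856]
tool_rot: [-0.43, -0.561, -0.431, 0.561]
contact_force: [0.9, -0.8, -2.0]
gripper_width: 0.684
```

>>> play_rows:
  plan:
    - [0.7,0,0,0,1]
    - [1.4,0,0,0,1]
    - [1.4,0,0,0,1]

```text
time: 35.9
tool_pos: [0.6003, -0.183, 0.0842]
tool_rot: [-0.43, -0.561, -0.431, 0.561]
contact_force: [-0.4, 0.4, -2.7]
gripper_width: 0.682
```

>>> play_rows:
  plan:
    - [0.4,0,0,0,1]
    - [0.8,0,0,0,1]
    - [0.8,0,0,0,1]

```text
time: 36.28
tool_pos: [0.6003, -0.183, 0.0835]
tool_rot: [-0.431, -0.561, -0.431, 0.561]
contact_force: [0.3, -0.1, -0.7]
gripper_width: 0.685
```

>>> play_rows:
  plan:
    - [0,0,0,0,-0.4]
    - [0,0,0,0,-0.6]
    - [0,0,0,0,-1]
    - [0,0,0,0,-1]
    - [-15,0,0,0,-1]
    - [-60,0,0,0,-1]
    - [-110,0,0,0,-1]
    - [-120,0,0,0,-1]

```text
time: 37.28
tool_pos: [0.6029, -0.1841, 0.2105]
tool_rot: [0.434, 0.563, 0.427, -0.559]
contact_force: [-0.1, 0.1, 0.4]
gripper_width: 1.0
```

Run:
```python
from m import *
go(.4546,-.1865,.19,168.75)
```

```text
t 37.27 pos [ 0.6029 -0.1841  0.2105] cur zaxis yaw -105.0 x-axis [ 0.009 -0.004 -1.   ] shift [  19.1 -142.8   40.6] turn 1.506 or -1.636 j6 -0.153 F [-0.1  0.1  0.4] w 1.0
```

>>> play_rows:
  plan:
    - [0,-143,41,1.5,-1]
    - [0,-143,41,1.5,1]
    - [0,-143,41,1.5,1]
    - [0,-143,41,1.5,1]
    - [0,-143,41,1.5,1]
    - [0,-143,41,1.5,1]
    - [0,-143,41,1.5,1]
    - [0,-143,41,1.5,1]

```text
time: 38.28
tool_pos: [0.4513, -0.1855, 0.2034]
tool_rot: [0.07, -0.703, 0.069, 0.704]
contact_force: [-1.5, -0.4, 0.4]
gripper_width: -0.003
```

>>> play_rows:
  plan:
    - [0,0,0,0,1]
    - [0,0,0,0,1]

```text
time: 38.52
tool_pos: [0.4515, -0.1856, 0.2035]
tool_rot: [0.066, -0.704, 0.066, 0.704]
contact_force: [0.1, -0.0, -1.0]
gripper_width: 0.0
```

Run:
```python
from m import *
go(.4546,-.1865,.105,168.75)
f=grab('top'); r,m=pad(f,'red',(318,372,165,212),.078); label(f,m,.078)
cv2.imwrite('pics/g8.png',cv2.resize(f['img'][140:240,290:420,::-1],(780,600),interpolation=cv2.INTER_CUBIC))
```

```text
t 38.52 pos [ 0.4515 -0.1856  0.2035] cur zaxis yaw 169.2 x-axis [-0.  0. -1.] shift [98.5  0.3 -3.3] turn 0.008 or -3.133 j6 1.216 F [ 0.1 -0.  -1. ] w 0.0
red rect (array([ 599.1, -179.5]), array([111. ,  61.3]), 75.2) deck z 0.10912797440378996 px 446
label (array([ 599.1, -193.5]), array([53.8, 29.1]), 75.1) 132
```

View pics/g8.png

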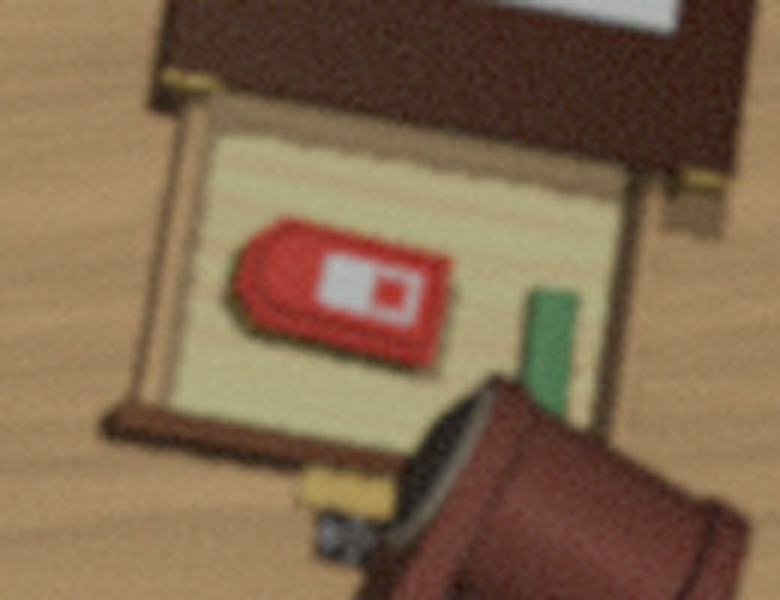

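>>> play_rows:
  plan:
    - [40,0,0,0.008,1]
    - [75,0,0,0.008,1]
    - [92,0,0,0.008,1]
    - [98,0,0,0.008,1]
    - [98,0,0,0.008,1]
    - [98,0,0,0.008,1]

```text
time: 39.33
tool_pos: [0.4525, -0.1862, 0.1071]
tool_rot: [-0.07, 0.704, -0.07, -0.703]
contact_force: [-0.2, 0.6, -0.6]
gripper_width: -0.003
```

Run:
```python
from m import *
c=np.array([.5056,-.1967]); nn=np.array([.9808,-.1951]); t=c-nn*.007
s=manip.state(); print('gap tcp-face',(t-s['tool_pos'][:2])@nn,'home face gap',(t-s['tool_pos'][:2])@nn+.18)
go(*(t+nn*.1),.105,168.75)
```

```text
gap tcp-face 0.047102128194199414 home face gap 0.2271021281941994
t 39.33 pos [ 0.4525 -0.1862  0.1071] cur zaxis yaw 168.6 x-axis [ 0.002 -0.001 -1.   ] shift [   2.5   -0.4 -147.1] turn -0.002 or 3.139 j6 1.227 F [-0.2  0.6 -0.6] w -0.003
```

>>> play_rows:
  plan:
    - [1,0,-10,0,1]
    - [2,0,-20,0,1]
    - [2,0,-27,0,1]
    - [2,0,-31,0,1]
    - [2,0,-34,0,1]
    - [2,0,-37,0,1]
    - [2,0,-40,0,1]
    - [2,0,-43,0,1]

```text
time: 40.33
tool_pos: [0.4936, -0.1941, 0.1034]
tool_rot: [0.07, -0.703, 0.07, 0.704]
contact_force: [-2.6, 0.7, 1.1]
gripper_width: 0.004
```

>>> play_rows:
  plan:
    - [0,0,-4,0,1]
    - [0,0,-9,0,1]
    - [0,0,-14,0,1]
    - [0,0,-20,0,1]
    - [0,0,-26,0,1]
    - [0,0,-32,0,1]
    - [0,0,-38,0,1]
    - [0,0,-44,0,1]

```text
time: 41.32
tool_pos: [0.5372, -0.2029, 0.1034]
tool_rot: [0.07, -0.704, 0.07, 0.704]
contact_force: [-2.0, -0.0, -0.2]
gripper_width: -0.003
```

Run:
```python
from m import *
c=np.array([.5056,-.1967]); nn=np.array([.9808,-.1951]); t=c-nn*.007
s=manip.state(); print('tcp past start face',(s['tool_pos'][:2]-t)@nn)
go(*(t+nn*.1),.105,168.75)
f=grab('top'); W=pts(f); zz=W[...,2]; b=inbox((zz>.113)&(zz<.130),300,410,170,232); P=W[b]; print('front n',np.median((P[:,:2]-c)@nn),len(P))
```

```text
tcp past start face 0.03921419749320436
t 41.33 pos [ 0.5372 -0.2029  0.1034] cur zaxis yaw 168.6 x-axis [-0.  0. -1.] shift [ -1.6  -0.  -60.8] turn -0.002 or 3.139 j6 1.279 F [-2.  -0.  -0.2] w -0.003
front n 0.053526134291347276 205
```

>>> play_rows:
  plan:
    - [0,0,-6,0,1]
    - [0,0,-12,0,1]
    - [0,0,-18,0,1]
    - [0,0,-24,0,1]
    - [0,0,-30,0,1]
    - [0,0,-36,0,1]
    - [0,0,-42,0,1]
    - [0,0,-48,0,1]

```text
time: 42.38
tool_pos: [0.5844, -0.2124, 0.1037]
tool_rot: [-0.07, 0.704, -0.07, -0.704]
contact_force: [-1.6, 0.0, 1.5]
gripper_width: -0.003
```

>>> play_rows:
  plan:
    - [0,0,-6,0,1]
    - [0,0,-12,0,1]
    - [0,0,-18,0,1]
    - [0,0,-24,0,1]
    - [0,0,-30,0,1]
    - [0,0,-36,0,1]
    - [0,0,-41,0,1]
    - [0,0,-45,0,1]

```text
time: 43.38
tool_pos: [0.6283, -0.2212, 0.1035]
tool_rot: [0.07, -0.704, 0.07, 0.704]
contact_force: [-1.5, -0.5, 0.9]
gripper_width: 0.002
```

>>> play_rows:
  plan:
    - [0,0,-3,0,1]
    - [0,0,-6,0,1]
    - [0,0,-9,0,1]
    - [0,0,-12,0,1]
    - [0,0,-15,0,1]
    - [0,0,-18,0,1]

```text
time: 44.12
tool_pos: [0.6458, -0.2248, 0.1035]
tool_rot: [0.07, -0.704, 0.07, 0.704]
contact_force: [-1.8, -1.2, 0.0]
gripper_width: 0.001
```

Run:
```python
from m import *
c=np.array([.5056,-.1967]); nn=np.array([.9808,-.1951]); t=c-nn*.007
s=manip.state(); print('face travelled',(s['tool_pos'][:2]-t)@nn+.011)
go(*(t+nn*.17),.105,168.75)
```

```text
face travelled 0.16101191323971015
t 44.12 pos [ 0.6458 -0.2248  0.1035] cur zaxis yaw 168.6 x-axis [-0.  0. -1.] shift [ -1.6  -0.2 -20. ] turn -0.002 or 3.139 j6 1.326 F [-1.8 -1.2  0. ] w 0.001
```

>>> play_rows:
  plan:
    - [0,0,-2,0,1]
    - [0,0,-4,0,1]
    - [0,0,-6,0,1]
    - [0,0,-8,0,1]

```text
time: 44.62
tool_pos: [0.6522, -0.226, 0.1035]
tool_rot: [0.07, -0.702, 0.07, 0.705]
contact_force: [-6.1, 0.4, 2.4]
gripper_width: 0.003
```

>>> play_rows:
  plan:
    - [0,0,-1.5,0,1]
    - [0,0,-3,0,1]
    - [0,0,-4.5,0,1]
    - [0,0,-6,0,1]

```text
time: 45.12
tool_pos: [0.6597, -0.2275, 0.1035]
tool_rot: [-0.07, 0.704, -0.07, -0.704]
contact_force: [-1.8, 0.6, -0.6]
gripper_width: -0.003
```

>>> play_rows:
  plan:
    - [0,0,-1,0,1]
    - [0,0,-2,0,1]
    - [0,0,-3,0,1]

```text
time: 45.5
tool_pos: [0.6609, -0.2278, 0.1035]
tool_rot: [0.07, -0.702, 0.07, 0.705]
contact_force: [-9.8, 1.9, 4.6]
gripper_width: 0.002
```

>>> play_rows:
  plan:
    - [0,0,-1,0,1]
    - [0,0,-2,0,1]

```text
time: 45.75
tool_pos: [0.6609, -0.2278, 0.1035]
tool_rot: [0.071, -0.7, 0.07, 0.707]
contact_force: [-17.3, 3.1, 8.3]
gripper_width: -0.004
```

Run:
```python
from m import *
c=np.array([.5056,-.1967]); nn=np.array([.9808,-.1951]); t=c-nn*.007
s=manip.state(); print('face travelled',(s['tool_pos'][:2]-t)@nn+.011,s['contact_force'])
f=grab('top'); W=pts(f); zz=W[...,2]; b=inbox((zz>.113)&(zz<.129),310,410,145,180); P=W[b]; e=(P[:,:2]-c)@nn; print('front n',np.percentile(e,[10,50,90]),len(P))
```

```text
face travelled 0.17643049735307365 [-17.3064   3.1444   8.2625]
front n [0.1708 0.1741 0.1773] 103
```

>>> play_rows:
  plan:
    - [0,0,3,0,1]
    - [0,0,8,0,1]
    - [0,0,25,0,1]
    - [0,0,60,0,1]
    - [0,0,80,0,1]
    - [-60,0,90,0,1]
    - [-110,0,120,0,1]
    - [-110,0,120,0,1]

```text
time: 46.8
tool_pos: [0.5488, -0.2059, 0.2206]
tool_rot: [-0.069, 0.708, -0.072, -0.699]
contact_force: [0.9, 0.2, 1.0]
gripper_width: -0.0
```

>>> play_rows:
  plan:
    - [0,100,100,0,1]
    - [0,100,100,0,1]
    - [0,100,100,0,1]
    - [0,100,100,0,1]
    - [0,100,100,0,1]

```text
time: 47.42
tool_pos: [0.4299, -0.2825, 0.2134]
tool_rot: [-0.07, 0.704, -0.07, -0.704]
contact_force: [-0.2, 0.2, 0.4]
gripper_width: 0.003
```

Run:
```python
from m import *
c=np.array([.5056,-.1967]); nn=np.array([.9808,-.1951])
s=manip.state(); print(s['tool_pos'],s['contact_force'])
f=grab('top'); W=pts(f); zz=W[...,2]; b=inbox((zz>.113)&(zz<.129),310,410,145,180); P=W[b]; e=(P[:,:2]-c)@nn; print('front n',np.percentile(e,[10,50,90]),len(P))
a=cv2.resize(f['img'][120:260,140:420,::-1],(800,400),interpolation=cv2.INTER_CUBIC); cv2.imwrite('pics/g9.png',a)
```

```text
[ 0.4299 -0.2825  0.2134] [-0.2072  0.1767  0.4199]
front n [0.1709 0.1739 0.1776] 271
```

View pics/g9.png

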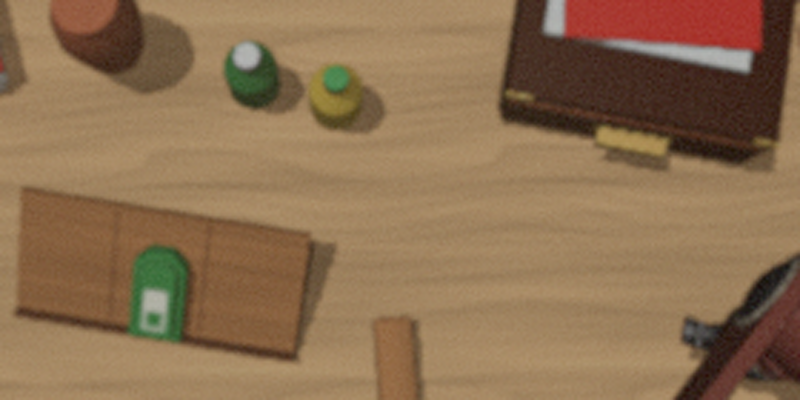

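```bash
python3 -c "
from plant import manip
print(manip.job_done())"
```

```text
the job is handed in; nothing more can be done
None
```

The yellow pad is stacked on the black one, the red pad is on the yellow, and the drawer is pushed home. I handed the job in at about 47.5 s.

**Stacking:** I gripped each pad on the stand with the tool vertical and pressed it flat on free table, at up to 14 N. I then re-gripped it at its centre, lowered it onto the stack in small steps and let go.
- Both skirts dropped over the decks with no jamming force.
- The deck heights read 84–85 mm for yellow (86 expected) and 109 mm for red (110 expected). A pad that had not dropped would sit 4–6 mm high.
- The label positions lined up to within about 1–1.5 mm.

**Drawer:** It slid in at about 2 N. Resistance rose to about 6 N near home, dropped off as the roller passed the ridge, then came up against the stop. I pressed to about 17–20 N there for a moment. After I backed the arm off, the front board had not moved: 173.9 mm, against 174.1 mm while pressed.

**Last picture:** The drawer front sits flush with the chest. The green pad is still on the stand, and the bottles and brush looked undisturbed by eye.

**Not confirmed:**
- **Stand contact:** The fingertips touched the stand board lightly during both grasps, at about 5.5 N.
- **Scene camera:** Its depth gave wrong world positions. I used it only for viewing and to compare the green pad before and after the red grasp; it had not moved.
- **Inside the drawer:** I could not see the stack or the stone seal once the drawer was closed.
- **Carved block:** It was outside the last picture, so I did not check it at the end.

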